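# Loosen the pot clamp's knurled ring and open its jaw

### The arm

A 6-joint arm with a two-finger parallel gripper is mounted at the origin on a cart in front of the work surface, level with it; the furniture and walls round the work are solid. World frame = base frame: x ahead of the robot, y to its left, z up, the work surface at z = 0. Lengths are in mm, angles in degrees, forces in N, time in s.
With the tool pointing down it reaches from about 350 to 850 mm from the base axis. Payload 8.1 kg.
Tool frame: the origin (TCP) lies between the finger pads; the fingertips stand 22 mm ahead of it and the grasp point (between the pads) lies 3 mm ahead of it; z points along the fingers, y is the line along which they close (so a half turn about z gives the same grasp; the last joint's range is limited). The gripper opens to 85 mm and grips with 20 to 120 N. Pads are 22 mm wide; open, the fingers measure 114 mm over their backs; the gripper's body (76 mm by 85 mm) begins 54 mm behind the grasp point. The pads swing forward as they close: fully open they stand 13 mm farther back than shut.
Start: joints at [65.523, 7.471, 85.268, -0, 87.261, -4.893], TCP at [201.089, 565.304, 253.292] pointing down, gripper open.
Joint ranges: [-169.43, 169.43], [-51.17, 129.36], [1.28, 143.12], [-76.62, 256.62], [0, 156.53], [-152.29, 152.29]. Speed limits (degrees/s): [136.94, 136.94, 159.86, 180, 180, 180].

### API

Orientations are given as [roll, pitch, yaw] about the fixed x, y, z axes, in that order (R = Rz(yaw) Ry(pitch) Rx(roll)).
In Python, from bench import r, vision gives the robot as it stands.
- The arm moves only by the tool step_arm, never from a script. Its argument "targets" is a list that holds one entry, the list of rows, each a list of 6 numbers: the shift along the world's x, y, z in mm, then the turn, a rotation vector about the world's x, y, z in rad. In form: [[[x, y, z, rx, ry, rz], ...]]. A call has 1 to 12 rows; each row is the pose to reach, as a shift and turn from the pose commanded when the call began; what a row does not reach only later rows make up. A row lasts 1/12 s, in which the tool goes at most 41.7 mm and 7.16 degrees, less where a joint would pass 70% of its speed; a pose out of reach is approached as far as the arm can. A call with a gripper value outside its range is refused whole. "fingers" is the gripper's target within -1 to 1 (shut at 1, half-way at 0, fully open at -1), set as the call begins (left out, the last holds). The fingers move at their own pace and stop on an object; "newtons" is the grip in N (left out, the last holds). Time passes only in rows, so rows that repeat a pose let the fingers close. It gives the time, the measured TCP pose, the force, the opening and the grip force at its end, in the units of the state.
- r.sense(): the state, without advancing time (a new reading comes with each control period).
- vision.snapshot(name): name is "scene" or "top" or "wrist"; returns a dict with "img" (420x560x3 uint8, blue, green, red), "mtx" (3x3 intrinsics, pixels), "eye" and "attitude" of the camera in the world. Camera axes: x right, y up, looking along -z (the intrinsics and any distortion apply to the point x, -y, -z); pixel columns grow to the right and rows downward; lengths in mm; the calibration is good to about 2 mm. The wrist camera is an equidistant fisheye: a pixel r from the principal point sees the ray r / f radians off the axis. A picture is of the moment at which its call begins. There is no depth.
- r.hand_in(): hands the job in; it is judged then, once.
The state is a dict: "time": time; "joint_pos": joint angles; "qd": joint speeds; "joint_efforts": joint torques, N m; "tool_pos": TCP position; "tcp_rot": TCP orientation; "ft_force": force on the tool from outside, world axes, zero at the start; "wrist_torque": the same for the moment, N m; "finger_gap": finger opening in mm; "grip_force": force on a finger pad.
Only numpy, scipy, OpenCV 4.12 (cv2) and the standard library are available. Lean on these libraries where they do the work, as an engineer would, in place of code of your own. Each camera call takes 0.05 s, during which the arm holds its last target. There are 200 camera calls.

### The job

The small clay pot is held in the green bench clamp. Without gripping anything, roll the clamp's knurled locking ring with a fingertip two full turns anticlockwise (seen from above) to loosen it; only then push the sliding jaw by its yellow-faced tab, away from the pot, all the way back until it stops. Leave the pot standing where it is in the clamp, disturb nothing else, and finish clear of everything.

Things in the scene. Friction and masses are not known exactly. Their poses are not given: they have to be found in the camera images.
- pot_clamp: green clamp fixed to the bench; foot 100 mm (x) by 260 mm (y), 12 mm thick. Origin: centre of its underside; x points away from the robot, y along the clamp from pot end to ring end (about the robot's left), z up. Along y: fixed jaw -130 to -116 mm, 72 mm high; pot at -78; shut sliding jaw -40 to -28, 73 high, 90 wide; bridge 18 to 118, 38 high; ring axis at x 0, y 68 mm
- ring_top (a point): centre of the locking ring's flat top, on its upright axis, 61 mm above the bench. Metal disc 96 mm across, 18 mm thick, dark ribs on its side and on its top 28 to 44 mm from the axis. On a spring: 2 N on top starts to lower it, 8 N takes it down its 4 mm. A fingertip pressing its top about 35 mm out and carried round the axis turns it
- ring_mark (a point): point on the yellow stripe on the ring's top, 40 mm from the axis; it goes round with the ring. With the ring tight it points along the clamp's +y axis, to a short yellow line on the clamp's foot
- lock_ring (a joint): angle of the locking ring in rad: 0 tight (start), growing anticlockwise seen from above, 6.283 a full turn. Turning takes 0.025 N m and it stays where it is left. Its thread lifts a hidden pin that blocks the sliding jaw until about 1.6 turns; the ring has stops only at 0 and at four turns
- jaw_tab (a point): centre of the upright yellow face (36 by 22 mm) of the push tab; it looks along the clamp's -y, is 55 mm above the bench and 76 mm to the robot's side (-x) of the clamp's middle line, beside the pot. The dark tab is 12 mm thick, 38 to 72 mm above the bench, and reaches out to 98 mm from the middle line; below it is only bench
- jaw (a joint): how far the sliding jaw stands open in m: 0 against the pot, 0.040 at its back stop; it moves along the clamp's +y axis. Once unlocked, 3 to 4 N moves it and it stays where it is left. A black rubber strip, 139x30 mm, covers the back of jaw and tab (the side towards the ring); no finger may press there, as it would to grip the tab
- pot_center (a point): centre, half-way up, of the loose small terracotta pot in the clamp: 74 mm across the rim, 65 mm high, standing upright on the clamp's 12 mm foot. It must not be moved
- dibber: loose wooden dibber with a metal point, 196 mm long, lying on the bench to the right of the clamp; a bystander. Behind it stands a fixed red toolbox, 220 mm high, its front 0.52 to 0.57 m ahead of the robot's base, from y = -0.37 to y = 0.12 m: swing the arm past in front of it or well above it
- tape_measure: loose yellow tape measure, 38x82x64 mm, standing behind the clamp; a bystander
- seed_packet_1: loose seed packet with a red flower, 112x82x10 mm, right; a bystander
There are look-alikes about, which are no part of the job. Leave any blue look-alike of the part that bears pot_center alone.

How it is judged:
By the outcome, as a careful person would: the job done as asked, in the order asked, and still so for the second after the job is handed in, with the robot touching nothing.
It also fails if it takes over 72 s, if anything falls off the work surface, if the arm or the gripper's body presses on something with over 40 N, if the wrist force passes 120 N, or if a joint passes its speed limit or range.

## Working session

There is one attempt and no reset: what is moved stays moved. The work goes in short steps, Python scripts to look and compute and a tool call to move; the robot and the scene stay as the last step left them, time stands still between calls to the robot, and variables do not carry over. Pictures are saved under pics/ and viewed, at most 10 in all, crops included, and the job is handed in when it is done.

Besides the shell and the picture viewer there is one more tool, called after ">>>" as a command line: name --argument value ..., lists and objects as JSON in quotes. step_arm: Moves the arm, as the interface text tells. Its arguments: {"type":"object","properties":{"targets":{"type":"array"},"fingers":{"type":"number"},"newtons":{"type":"number"}},"required":["targets"]}

```bash
mkdir -p pics; ls
python3 - <<'E'
from bench import r, vision
import cv2,pickle
d={}
for n in("scene","top"):
    s=vision.snapshot(n); d[n]=s; cv2.imwrite(f"pics/{n}0.png",s["img"]); print(n,s["mtx"],s["eye"],s["attitude"],s.keys())
pickle.dump(d,open("snap0.pkl","wb"))
print(r.sense())
E
```

```text
pics
scene [[526.2002459    0.         275.56369682]
 [  0.         526.2002459  202.77809756]
 [  0.           0.           1.        ]] [-367.52458454 -926.35388642 1171.89288145] [ 53.61150004   1.05455881 -38.53781035] dict_keys(['img', 'mtx', 'eye', 'attitude'])
top [[459.54701955   0.         276.76429439]
 [  0.         459.54701955 206.04810481]
 [  0.           0.           1.        ]] [ 248.80720755  261.13327602 1648.96988099] [  9.76614598  -1.09171005 -88.78900631] dict_keys(['img', 'mtx', 'eye', 'attitude'])
{'time': 0.1, 'joint_pos': array([ 6.55217436e+01,  7.51299167e+00,  8.53244041e+01,  2.62012163e-03,
        8.72614665e+01, -4.89343986e+00]), 'qd': array([ 0.11051164, -0.07418371, -0.17154723,  0.06427887, -0.01933593,
       -0.01521444]), 'joint_efforts': array([ 1.18921962e-03, -5.70946383e+01, -5.01946414e+01, -1.62485376e-04,
        7.95342727e-03, -4.70362693e-05]), 'tool_pos': array([200.89463828, 564.87220042, 252.3131761 ]), 'tcp_rot': array([-1.79901721e+02, -1.10405987e-02,  1.60415047e+02]), 'ft_force': array([0.41705686, 0.36825004, 0.11421356]), 'wrist_torque': array([ 0.00973012,  0.01717437, -0.00866314]), 'grip_force': 0.0, 'finger_gap': 84.9713652158823}
```

View pics/scene0.png

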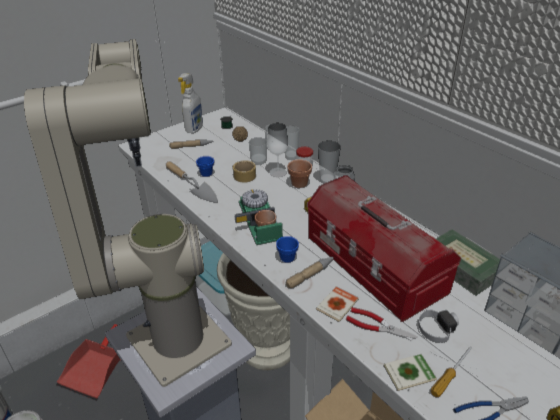

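View pics/top0.png

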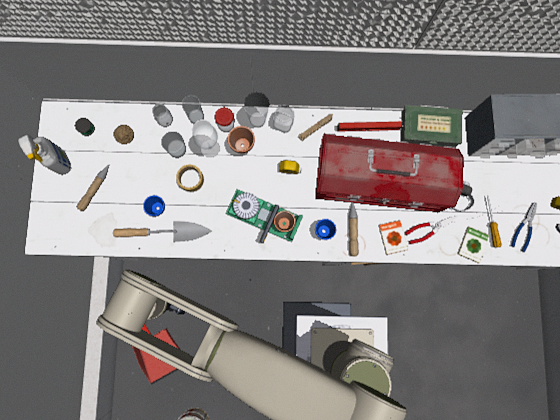

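The clamp is at about (264,215) in the top view, with the ring at (246,206), the pot at (285,222) and a blue look-alike pot at (324,229). I'll enlarge both views.

Run:
```python
import cv2,pickle,numpy as np
d=pickle.load(open("snap0.pkl","rb"))
a=d["top"]["img"][180:255,220:320]; b=d["scene"]["img"][180:255,220:320]
cv2.imwrite("pics/crop0.png",np.hstack([cv2.resize(x,None,fx=4,fy=8 if 0 else 4,interpolation=cv2.INTER_CUBIC) for x in(a,b)]))
cv2.imwrite("pics/crop1.png",cv2.resize(a,None,fx=8,fy=8,interpolation=cv2.INTER_CUBIC))
```

```text
(no output)
```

View pics/crop1.png

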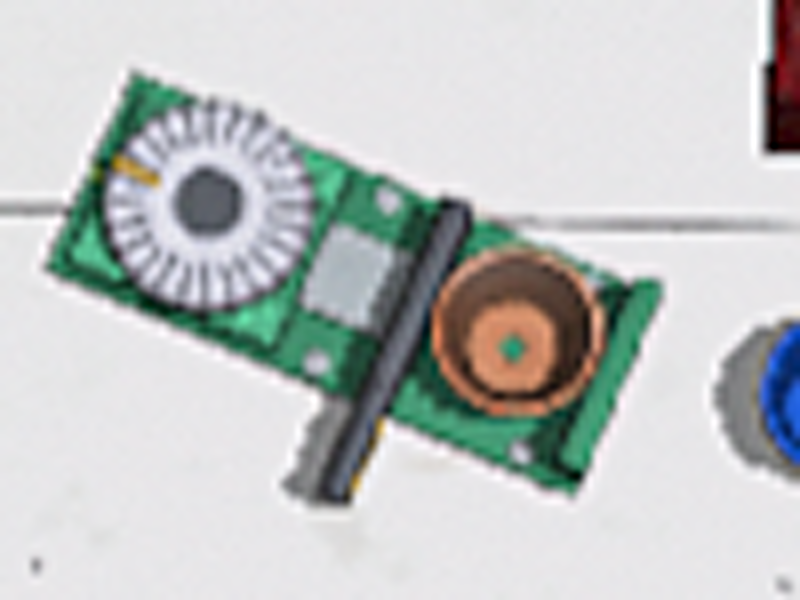

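View pics/crop0.png

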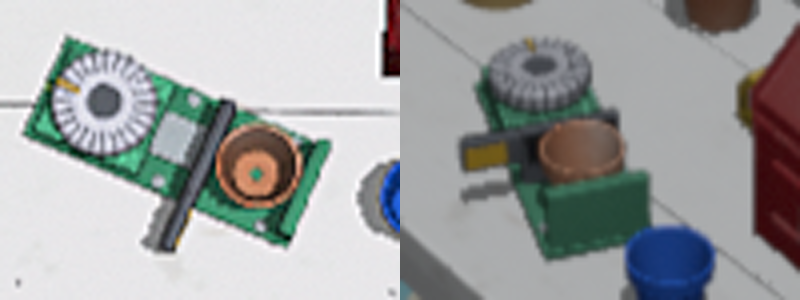

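```bash
cat > h.py <<'E'
import numpy as np,pickle
from scipy.spatial.transform import Rotation as R
from scipy.optimize import least_squares
def proj(s,P):
    A=R.from_euler('xyz',s["attitude"],degrees=True).as_matrix()
    c=(np.atleast_2d(P)-s["eye"])@A; c=c*[1,-1,-1]
    u=c@s["mtx"].T; return u[:,:2]/u[:,2:]
def C2W(p,L):
    c,s=np.cos(p[2]),np.sin(p[2]); L=np.atleast_2d(L).astype(float)
    return np.c_[p[0]+c*L[:,0]-s*L[:,1],p[1]+s*L[:,0]+c*L[:,1],L[:,2]]
E
python3 - <<'E'
from h import *
d=pickle.load(open("snap0.pkl","rb"))
f=lambda x,k:(np.array(x)+.5)/k-.5+np.array([220,180])
L=[[0,68,61],[50,130,12],[-50,130,12],[-50,-130,12],[0,-78,77],[-98,-40+6,72]]
T=f([[209,201],[135,73],[47,268],[573,493],[519,331],[338,499]],8)
Ls=[[0,68,61],[0,-78,77],[-76,-40,55]]; S=f([[540-400,65],[583-400,135],[488-400,156]],4)
for use in("t","ts"):
    res=lambda p:np.r_[(proj(d["top"],C2W(p,L))-T).ravel(),(proj(d["scene"],C2W(p,Ls))-S).ravel()*("s" in use)]
    o=least_squares(res,[400,250,0.2],loss="soft_l1"); print(o.x,np.degrees(o.x[2])); print(res(o.x).reshape(-1,2).round(2).tolist())
p=o.x
print(C2W(p,[[0,68,61],[0,108,61],[-76,-40,55],[-76,0,55],[0,-78,44]]).round(1))
E
```

```text
[498.57262517 281.81598031 -12.94709957] -741.8141620885403
[[0.19, 0.31], [-0.04, -0.46], [-0.31, 0.17], [0.56, 0.39], [-0.02, -0.32], [-0.33, -0.12], [0.0, 0.0], [0.0, 0.0], [0.0, 0.0]]
[498.55032441 282.59476208 -12.94724638] -741.8225737539299
[[-0.03, 0.31], [-0.25, -0.46], [-0.52, 0.16], [0.34, 0.4], [-0.25, -0.31], [-0.56, -0.12], [0.29, 0.23], [0.41, 2.74], [0.1, 0.3]]
[[523.8 345.7  61. ]
 [538.7 382.9  61. ]
 [413.1 273.7  55. ]
 [428.  310.8  55. ]
 [469.6 210.2  44. ]]
```

>>> step_arm --targets '[[[9,-7,-2,0,0,-0.003],[29,-22,-7,0,0,-0.006],[58,-44,-15,0,0,-0.01],[89,-68,-23,0,0,-0.014],[121,-92,-31,0,0,-0.018],[153,-116,-39,0,0,-0.022],[184,-140,-47,0,0,-0.026],[213,-162,-54,0,0,-0.03],[239,-182,-61,0,0,-0.034],[262,-199,-66,0,0,-0.037],[279,-212,-71,0,0,-0.039],[288,-219,-73,0,0,-0.039]]]' --fingers 1 --newtons 20

```text
time: 1.1
tool_pos: [490.9, 343.2, 178.9]
tcp_rot: [-179.9, -0.0, 158.0]
ft_force: [-0.7, 0.5, 0.0]
finger_gap: -0.4
grip_force: 0.0
```

Run:
```python
from bench import r, vision
import cv2,pickle
s=vision.snapshot("wrist"); pickle.dump(s,open("w1.pkl","wb")); cv2.imwrite("pics/w1.png",s["img"]); print(s["mtx"],s["eye"],s["attitude"])
t=r.sense();print(t["time"],t["tool_pos"],t["tcp_rot"],t["finger_gap"],t["ft_force"],t["joint_pos"])
```

```text
[[325.1922621    0.         286.25203848]
 [  0.         325.1922621  208.94475393]
 [  0.           0.           1.        ]] [425.96035545 371.66663415 299.57164166] [-16.14508225   0.16539493  68.05894126]
1.15 [491.31779643 342.83257587 178.86235516] [-1.79880846e+02  8.40319741e-04  1.57999261e+02] -0.4825008016212972 [0.34292744 0.32720122 0.35562419] [ 3.00465738e+01  1.00091793e+01  9.03299397e+01 -7.51417036e-02
  7.97543280e+01 -3.79392603e+01]
```

View pics/w1.png

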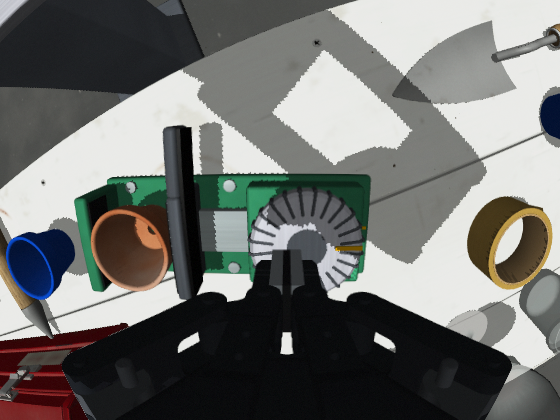

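```bash
cat >> h.py <<'E'
def projw(s,P):
    A=R.from_euler('xyz',s["attitude"],degrees=True).as_matrix()
    c=(np.atleast_2d(P)-s["eye"])@A; c=c*[1,-1,-1]
    th=np.arctan2(np.hypot(c[:,0],c[:,1]),c[:,2]); n=np.hypot(c[:,0],c[:,1])
    return s["mtx"][:2,2]+s["mtx"][0,0]*c[:,:2]/n[:,None]*th[:,None]
E
python3 - <<'E'
from h import *
from bench import r
t=r.sense();print(t["time"],t["tool_pos"])
import cv2
s=pickle.load(open("w1.pkl","rb"))
p=[498.55,282.6,np.radians(-21.82)]
names="hub mark corner tabface potrim tip tip22open".split()
P=np.vstack([C2W(p,[[0,68,61],[0,108,61],[-50,130,12],[-98,-34,72],[0,-78,77]]),t["tool_pos"]-[0,0,22],t["tool_pos"]-[0,0,35]])
print(dict(zip(names,projw(s,P).round(1).tolist())))
im=cv2.resize(s["img"][165:315,240:380],None,fx=4,fy=4,interpolation=cv2.INTER_CUBIC)
a=np.linspace(0,2*np.pi,73)
ring=projw(s,C2W(p,np.c_[48*np.cos(a),68+48*np.sin(a),61+0*a]))
for q in np.vstack([ring,projw(s,P)]): cv2.circle(im,tuple(((q-[240,165]+.5)*4).astype(int).tolist()),2,(0,0,255),-1)
cv2.imwrite("pics/w1c.png",im)
E
```

```text
1.15 [491.31779643 342.83257587 178.86235516]
{'hub': [302.9, 246.9], 'mark': [352.4, 246.4], 'corner': [368.5, 174.5], 'tabface': [163.7, 125.3], 'potrim': [124.0, 251.5], 'tip': [282.3, 268.2], 'tip22open': [282.7, 257.1]}
```

View pics/w1c.png

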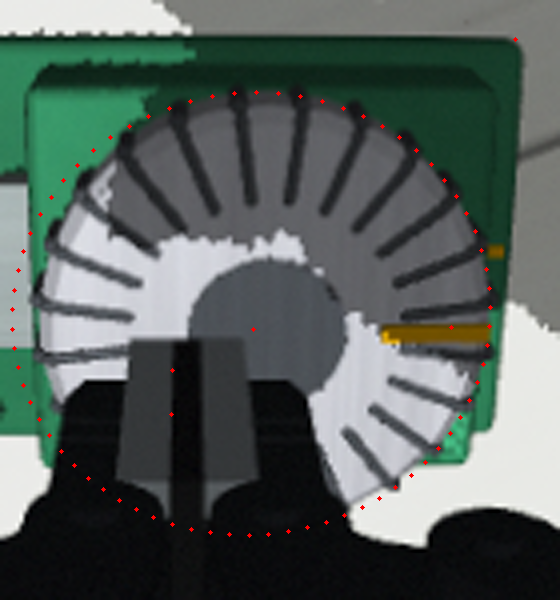

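The crop shows the ring hub at about (307,247) in the wrist image, the stripe pointing along +y and the top flush. This agrees with the fit to within about 2 mm, so I'll descend to just above the ring.

>>> step_arm --targets '[[[0,0,-6,0,0,0],[0,0,-20,0,0,0],[0,0,-38,0,0,0],[0,0,-56,0,0,0],[0,0,-70,0,0,0],[0,0,-78,0,0,0],[0,0,-82,0,0,0],[0,0,-82,0,0,0],[0,0,-82,0,0,0]]]'

```text
time: 1.9
tool_pos: [489.2, 346.8, 98.8]
tcp_rot: [180.0, 0.0, 158.2]
ft_force: [-0.4, 1.3, 0.9]
finger_gap: -0.0
grip_force: 0.0
```

>>> step_arm --targets '[[[0,0,-4,0,0,0],[0,0,-8,0,0,0],[0,0,-11,0,0,0],[0,0,-13,0,0,0],[0,0,-14,0,0,0],[0,0,-15,0,0,0],[0,0,-15.5,0,0,0],[0,0,-15.5,0,0,0],[0,0,-15.5,0,0,0]]]'

```text
time: 2.65
tool_pos: [489.1, 346.3, 83.0]
tcp_rot: [-180.0, 0.0, 158.2]
ft_force: [-2.4, -0.5, 2.0]
finger_gap: -0.0
grip_force: 0.9
```

>>> step_arm --targets '[[[0,0,-1,0,0,0],[0,0,-2,0,0,0],[0,0,-2.5,0,0,0],[0,0,-2.5,0,0,0],[0,0,-2.5,0,0,0]]]'

```text
time: 3.07
tool_pos: [489.3, 346.4, 80.7]
tcp_rot: [180.0, 0.0, 158.2]
ft_force: [-2.3, -0.8, 5.6]
finger_gap: 0.2
grip_force: 2.6
```

Run:
```python
from bench import r
t=r.sense();print(t["time"],t["tool_pos"],t["ft_force"],t["wrist_torque"])
# circle offsets from the start (angle 180 deg), 12 deg per row
import numpy as np
for k0 in (1,13,25):
    a=np.radians(180+12*np.arange(k0,k0+12)); b=np.radians(180+12*(k0-1))
    print([[round(x),round(y)] for x,y in zip(35*(np.cos(a)-np.cos(b)),35*(np.sin(a)-np.sin(b)))])
```

```text
3.0667 [489.25519029 346.4301825   80.66254182] [-2.33435783 -0.77989244  5.55730021] [-0.21921482  0.36905066  0.0106779 ]
[[1, -7], [3, -14], [7, -21], [12, -26], [17, -30], [24, -33], [31, -35], [39, -35], [46, -33], [52, -30], [58, -26], [63, -21]]
[[4, 6], [6, 13], [7, 21], [6, 28], [4, 35], [0, 41], [-5, 47], [-11, 51], [-17, 54], [-25, 55], [-32, 55], [-39, 54]]
[[-7, -3], [-13, -7], [-18, -13], [-21, -19], [-23, -26], [-24, -33], [-23, -41], [-21, -48], [-18, -54], [-13, -59], [-7, -64], [0, -67]]
```

>>> step_arm --targets '[[[1,-7,0,0,0,0],[3,-14,0,0,0,0],[7,-21,0,0,0,0],[12,-26,0,0,0,0],[17,-30,0,0,0,0],[24,-33,0,0,0,0],[31,-35,0,0,0,0],[39,-35,0,0,0,0],[46,-33,0,0,0,0],[52,-30,0,0,0,0],[58,-26,0,0,0,0],[63,-21,0,0,0,0]]]'

```text
time: 4.07
tool_pos: [553.2, 324.3, 80.5]
tcp_rot: [-180.0, 0.0, 158.1]
ft_force: [-1.5, -1.3, 5.5]
finger_gap: 0.1
grip_force: 2.7
```

Run:
```python
from bench import r,vision
import cv2,numpy as np,pickle
w=vision.snapshot("wrist");t=vision.snapshot("top");pickle.dump((w,t),open("s2.pkl","wb"))
a=cv2.resize(w["img"][120:320,200:400],(400,400),interpolation=cv2.INTER_CUBIC);b=cv2.resize(t["img"][180:230,220:270],(400,400),interpolation=cv2.INTER_CUBIC)
cv2.imwrite("pics/s2.png",np.hstack([a,b]))
t=r.sense();print(t["time"],t["tool_pos"],t["ft_force"])
```

```text
4.1667 [553.75502374 325.14748859  80.83675305] [ 0.93951327 -0.16054609  4.22122748]
```

View pics/s2.png

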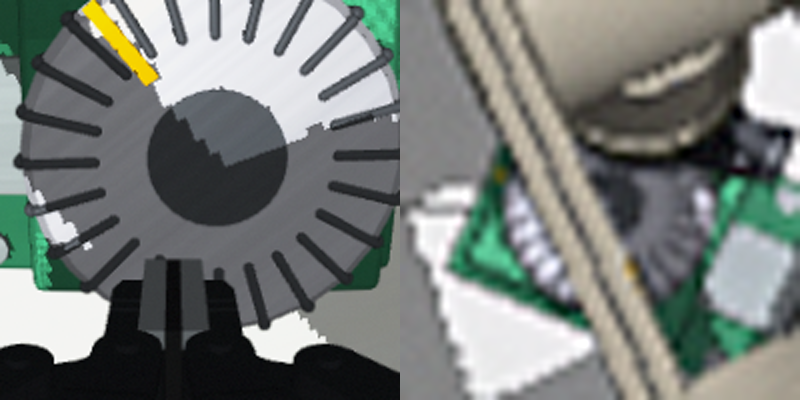

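The ring follows: in the wrist view the stripe went from pointing right to up-left, about 128° for 144° of travel. Continuing.

>>> step_arm --targets '[[[4,6,0,0,0,0],[6,13,0,0,0,0],[7,21,0,0,0,0],[6,28,0,0,0,0],[4,35,0,0,0,0],[0,41,0,0,0,0],[-5,47,0,0,0,0],[-11,51,0,0,0,0],[-17,54,0,0,0,0],[-25,55,0,0,0,0],[-32,55,0,0,0,0],[-39,54,0,0,0,0]]]'

```text
time: 5.17
tool_pos: [513.5, 379.1, 80.7]
tcp_rot: [179.9, 0.1, 158.2]
ft_force: [1.7, -1.2, 4.8]
finger_gap: -0.0
grip_force: 2.5
```

Run:
```python
import numpy as np
from bench import r
t=r.sense();print(t["tool_pos"],np.degrees(np.arctan2(t["tool_pos"][1]-345.7,t["tool_pos"][0]-523.8))%360)
for k0 in (25,37,49):
    a=np.radians(180+12*np.arange(k0,k0+12)); b=np.radians(180+12*(k0-1))
    print([[round(x),round(y)] for x,y in zip(35*(np.cos(a)-np.cos(b)),35*(np.sin(a)-np.sin(b)))])
```

```text
[513.53191712 379.12995519  80.73954492] 107.07445300086829
[[-7, -3], [-13, -7], [-18, -13], [-21, -19], [-23, -26], [-24, -33], [-23, -41], [-21, -48], [-18, -54], [-13, -59], [-7, -64], [0, -67]]
[[7, -2], [14, -2], [22, 0], [28, 3], [34, 7], [39, 13], [43, 19], [45, 26], [46, 33], [45, 41], [43, 48], [39, 54]]
[[-5, 5], [-11, 10], [-17, 13], [-25, 14], [-32, 14], [-39, 13], [-46, 10], [-52, 5], [-57, 0], [-60, -6], [-63, -13], [-63, -21]]
```

>>> step_arm --targets '[[[-7,-3,0,0,0,0],[-13,-7,0,0,0,0],[-18,-13,0,0,0,0],[-21,-19,0,0,0,0],[-23,-26,0,0,0,0],[-24,-33,0,0,0,0],[-23,-41,0,0,0,0],[-21,-48,0,0,0,0],[-18,-54,0,0,0,0],[-13,-59,0,0,0,0],[-7,-64,0,0,0,0],[0,-67,0,0,0,0]]]'

```text
time: 6.17
tool_pos: [513.0, 311.6, 80.4]
tcp_rot: [-180.0, -0.0, 158.2]
ft_force: [-1.6, 0.4, 6.0]
finger_gap: -0.2
grip_force: 2.8
```

>>> step_arm --targets '[[[7,-2,0,0,0,0],[14,-2,0,0,0,0],[22,0,0,0,0,0],[28,3,0,0,0,0],[34,7,0,0,0,0],[39,13,0,0,0,0],[43,19,0,0,0,0],[45,26,0,0,0,0],[46,33,0,0,0,0],[45,41,0,0,0,0],[43,48,0,0,0,0],[39,54,0,0,0,0]]]'

```text
time: 7.17
tool_pos: [552.8, 366.0, 80.6]
tcp_rot: [180.0, 0.1, 158.1]
ft_force: [1.0, -1.1, 5.1]
finger_gap: 0.1
grip_force: 2.7
```

```bash
cat > ang.py <<'E'
from h import *
from bench import r,vision
import cv2
w=vision.snapshot("wrist"); t=r.sense()
p=[498.55,282.6,np.radians(-21.82)]
# sample the ring top in polar form, find yellow
a=np.radians(np.arange(0,360,1)); hit=np.zeros(360)
hsv=cv2.cvtColor(w["img"],cv2.COLOR_BGR2HSV)
for rad in range(32,46,2):
    q=projw(w,C2W(p,np.c_[-rad*np.sin(a),68+rad*np.cos(a),61+0*a])).round().astype(int)
    ok=(q[:,0]>=0)&(q[:,0]<560)&(q[:,1]>=0)&(q[:,1]<420); v=np.zeros((360,3)); v[ok]=hsv[q[ok,1],q[ok,0]]
    hit+=(abs(v[:,0]-25)<10)&(v[:,1]>150)&(v[:,2]>80)
print("t",t["time"],t["tool_pos"].round(1),t["ft_force"].round(1),"tip ang from +y",(np.degrees(np.arctan2(t["tool_pos"][1]-345.7,t["tool_pos"][0]-523.8))-68.18)%360)
if hit.sum(): print("ring deg",np.degrees(np.angle((hit*np.exp(1j*a)).sum()))%360,hit.sum())
E
python3 ang.py
```

```text
t 7.2167 [551.9 367.2  80.6] [1.  1.3 4.2] tip ang from +y 329.20765544925854
ring deg 172.193558112732 31.0
```

Ring at about 532° (1.48 turns). Continuing.

>>> step_arm --targets '[[[-5,5,0,0,0,0],[-11,10,0,0,0,0],[-17,13,0,0,0,0],[-25,14,0,0,0,0],[-32,14,0,0,0,0],[-39,13,0,0,0,0],[-46,10,0,0,0,0],[-52,5,0,0,0,0],[-57,0,0,0,0,0],[-60,-6,0,0,0,0],[-63,-13,0,0,0,0],[-63,-21,0,0,0,0]]]'

```text
time: 8.22
tool_pos: [488.9, 345.2, 80.7]
tcp_rot: [179.9, 0.0, 158.2]
ft_force: [-1.1, 1.2, 5.7]
finger_gap: -0.1
grip_force: 2.6
```

```bash
python3 ang.py; python3 -c "
import numpy as np
a=np.radians(180+12*np.arange(1,9));print([[round(x),round(y)] for x,y in zip(35*(np.cos(a)+1),35*np.sin(a))])"
```

```text
t 8.2667 [489.1 343.7  80.5] [ 0.7 -0.   4.8] tip ang from +y 115.0725095502086
[[1, -7], [3, -14], [7, -21], [12, -26], [17, -30], [24, -33], [31, -35], [39, -35]]
```

>>> step_arm --targets '[[[1,-7,0,0,0,0],[3,-14,0,0,0,0],[7,-21,0,0,0,0],[12,-26,0,0,0,0],[17,-30,0,0,0,0],[17,-30,0,0,0,0]]]'

```text
time: 8.77
tool_pos: [507.0, 314.2, 80.6]
tcp_rot: [180.0, 0.0, 158.1]
ft_force: [-0.0, -0.7, 4.9]
finger_gap: -0.2
grip_force: 2.7
```

```bash
python3 ang.py
```

```text
t 8.8167 [506.7 314.3  80.5] [-0.  -1.4  5.5] tip ang from +y 173.29459718708927
ring deg 359.4737097060431 38.0
```

>>> step_arm --targets '[[[3,-1,0,0,0,0],[5,-3,0,0,0,0],[5,-3,10,0,0,0],[5,-3,30,0,0,0],[5,-3,52,0,0,0],[2,-5,66,0,0,0],[-12,-13,70,0,0,0],[-38,-28,70,0,0,0],[-65,-44,70,0,0,0],[-88,-57,70,0,0,0],[-101,-64,70,0,0,0],[-105,-66,70,0,0,0]]]'

```text
time: 9.82
tool_pos: [398.7, 248.0, 149.8]
tcp_rot: [-179.9, -0.1, 158.2]
ft_force: [-0.3, -0.4, 0.4]
finger_gap: -0.2
grip_force: 0.0
```

```bash
python3 ang.py
python3 - <<'E'
from h import *
from bench import vision
import cv2
w=vision.snapshot("wrist"); p=[498.55,282.6,np.radians(-21.82)]
im=w["img"].copy()
print(projw(w,C2W(p,[[-98,-40,72],[-58,-40,66],[-94,-40,44],[-98,-28,72],[0,-78,77],[0,108,61]])).round(1).tolist())
for q in projw(w,C2W(p,[[-98,-40,72],[-98,-28,72],[-76,-40,55]])): cv2.circle(im,tuple(q.round().astype(int).tolist()),1,(0,0,255),-1)
cv2.imwrite("pics/w3.png",im)
E
```

```text
t 9.8667 [399.4 248.4 150.1] [ 0.3  0.6 -0.5] tip ang from +y 149.85332620695348
ring deg 3.5870303693241548 46.0
[[328.7, 200.9], [325.2, 254.7], [323.7, 196.4], [347.2, 200.9], [271.1, 331.6], [483.5, 306.1]]
```

View pics/w3.png

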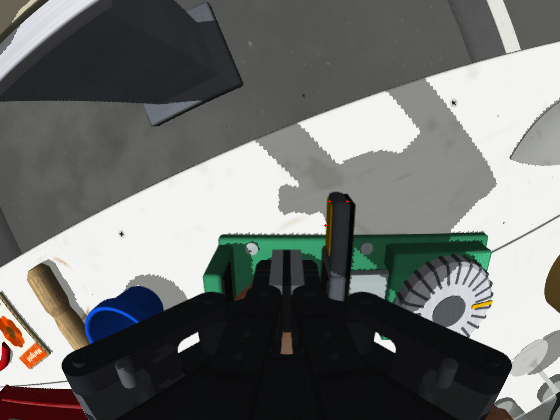

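Ring at about 724°, just over two turns, and the stripe is back at +y. Next I descend in front of the yellow face.

>>> step_arm --targets '[[[-1,-2,-6,0,0,0],[-2,-5,-20,0,0,0],[-2,-5,-38,0,0,0],[-2,-5,-56,0,0,0],[-2,-5,-70,0,0,0],[-2,-5,-79,0,0,0],[-2,-5,-84,0,0,0],[-2,-5,-84,0,0,0],[-2,-5,-84,0,0,0],[-1,-3,-84,0,0,0],[0.5,1,-84,0,0,0],[0.5,1,-84,0,0,0]]]'

```text
time: 10.92
tool_pos: [402.6, 251.3, 67.4]
tcp_rot: [179.9, 0.1, 158.2]
ft_force: [-0.1, -0.3, -0.4]
finger_gap: 0.1
grip_force: 0.0
```

>>> step_arm --targets '[[[0.7,1.9,0,0,0,0],[1.5,3.7,0,0,0,0],[2.2,5.6,0,0,0,0],[3,7.4,0,0,0,0],[3.7,9.3,0,0,0,0],[4.5,11.1,0,0,0,0],[5.2,13,0,0,0,0],[5.9,14.9,0,0,0,0],[6.7,16.7,0,0,0,0],[7.4,18.6,0,0,0,0],[8.2,20.4,0,0,0,0],[8.9,22.3,0,0,0,0]]]'

```text
time: 11.92
tool_pos: [410.6, 272.7, 66.3]
tcp_rot: [-180.0, 0.0, 158.2]
ft_force: [-1.1, -2.3, 0.7]
finger_gap: -0.1
grip_force: 1.1
```

>>> step_arm --targets '[[[0.7,1.9,0,0,0,0],[1.5,3.7,0,0,0,0],[2.2,5.6,0,0,0,0],[3,7.4,0,0,0,0],[3.7,9.3,0,0,0,0],[4.5,11.1,0,0,0,0],[5.2,13,0,0,0,0],[5.9,14.9,0,0,0,0],[6.7,16.7,0,0,0,0],[7.1,17.7,0,0,0,0],[7.4,18.6,0,0,0,0],[7.4,18.6,0,0,0,0]]]'

```text
time: 12.92
tool_pos: [417.9, 291.5, 66.3]
tcp_rot: [180.0, -0.0, 158.2]
ft_force: [-0.3, -0.0, -0.3]
finger_gap: -0.0
grip_force: 0.3
```

```bash
cat > v.py <<'E'
from h import *
from bench import vision,r
import cv2,sys
t=r.sense(); p=[498.55,282.6,np.radians(-21.82)]
print(t["time"],t["tool_pos"],t["ft_force"], "local y",(t["tool_pos"][0]-p[0])*.3717+(t["tool_pos"][1]-p[1])*.9284)
w=vision.snapshot("wrist"); im=w["img"]
for o in (0,40):
    for q in projw(w,C2W(p,[[-98,-40+o,72],[-98,-28+o,72]])): cv2.circle(im,tuple(q.round().astype(int).tolist()),1,(0,0,255),-1)
cv2.imwrite(sys.argv[1],im)
E
python3 v.py pics/w4.png
```

```text
12.9167 [417.92387821 291.47022687  66.31745724] [-0.3174196  -0.02999853 -0.2556086 ] local y -21.733610843521333
```

>>> step_arm --targets '[[[0.4,0.9,0,0,0,0],[0.7,1.9,0,0,0,0],[1.1,2.8,0,0,0,0],[1.5,3.7,0,0,0,0],[1.9,4.6,0,0,0,0]]]'

```text
time: 13.38
tool_pos: [419.7, 295.9, 66.3]
tcp_rot: [-180.0, -0.0, 158.2]
ft_force: [-1.1, -2.2, 0.6]
finger_gap: 0.1
grip_force: 1.1
```

Still sliding (2–3 N); continuing gently to the stop.

>>> step_arm --targets '[[[0.4,0.9,0,0,0,0],[0.7,1.9,0,0,0,0],[1.1,2.8,0,0,0,0],[1.5,3.7,0,0,0,0]]]'

```text
time: 13.72
tool_pos: [421.2, 299.7, 66.3]
tcp_rot: [-180.0, -0.0, 158.2]
ft_force: [-2.4, -1.2, 0.9]
finger_gap: -0.1
grip_force: 1.1
```

>>> step_arm --targets '[[[0.4,0.9,0,0,0,0],[0.7,1.9,0,0,0,0]]]'

```text
time: 13.88
tool_pos: [421.4, 300.3, 66.1]
tcp_rot: [-179.8, -0.0, 158.2]
ft_force: [-6.5, -13.0, 10.4]
finger_gap: 0.0
grip_force: 7.5
```

The stop was reached: the force jumped to about 18 N with the face near local y = 0 (40 mm open). Backing off and rising.

>>> step_arm --targets '[[[-0.7,-1.9,0,0,0,0],[-2,-5,0,0,0,0],[-4,-10,0,0,0,0],[-6,-15,0,0,0,0],[-6,-15,4,0,0,0],[-6,-15,18,0,0,0],[-6,-15,42,0,0,0],[-6,-15,74,0,0,0],[-6,-15,106,0,0,0],[-6,-15,132,0,0,0],[-6,-15,146,0,0,0],[-6,-15,150,0,0,0]]]'

```text
time: 14.88
tool_pos: [417.6, 287.3, 220.6]
tcp_rot: [179.7, 0.2, 158.2]
ft_force: [-0.2, -0.1, -0.3]
finger_gap: 0.5
grip_force: 0.0
```

>>> step_arm --targets '[[[-5,5,3,0,0,0],[-15,18,8,0,0,0],[-30,38,14,0,0,0],[-48,60,20,0,0,0],[-66,84,26,0,0,0],[-84,108,30,0,0,0],[-100,130,34,0,0,0],[-112,148,36,0,0,0],[-120,160,38,0,0,0],[-124,166,40,0,0,0],[-124,166,40,0,0,0],[-124,166,40,0,0,0]]]'

```text
time: 15.88
tool_pos: [291.7, 451.9, 255.2]
tcp_rot: [-179.9, -0.0, 158.2]
ft_force: [-0.1, -0.3, 0.5]
finger_gap: -0.1
grip_force: 0.0
```

Run:
```python
from h import *
from bench import vision,r
import cv2
d=pickle.load(open("snap0.pkl","rb")); p=[498.55,282.6,np.radians(-21.82)]
a=[]
for n,L in(("top",[[-98,6,72],[0,-78,77],[0,108,61]]),("scene",[[-76,0,55],[0,-78,77],[0,108,61]])):
    s=vision.snapshot(n); im=cv2.resize(s["img"][180:255,220:320],None,fx=4,fy=4,interpolation=cv2.INTER_CUBIC)
    for q in proj(s,C2W(p,L)): cv2.circle(im,tuple(((q-[220,180]+.5)*4).astype(int).tolist()),2,(255,0,255),-1)
    a.append(np.vstack([cv2.resize(d[n]["img"][180:255,220:320],None,fx=4,fy=4,interpolation=cv2.INTER_CUBIC),im]))
cv2.imwrite("pics/fin.png",np.hstack(a)); t=r.sense(); print(t["time"],t["tool_pos"],t["ft_force"],t["qd"].round(1))
```

```text
15.9833 [292.33399588 451.51639342 255.55730389] [-0.18453004 -0.86290917 -0.43153   ] [-0.4 -0.4 -0.2  0.1 -0.   0.1]
```

View pics/fin.png

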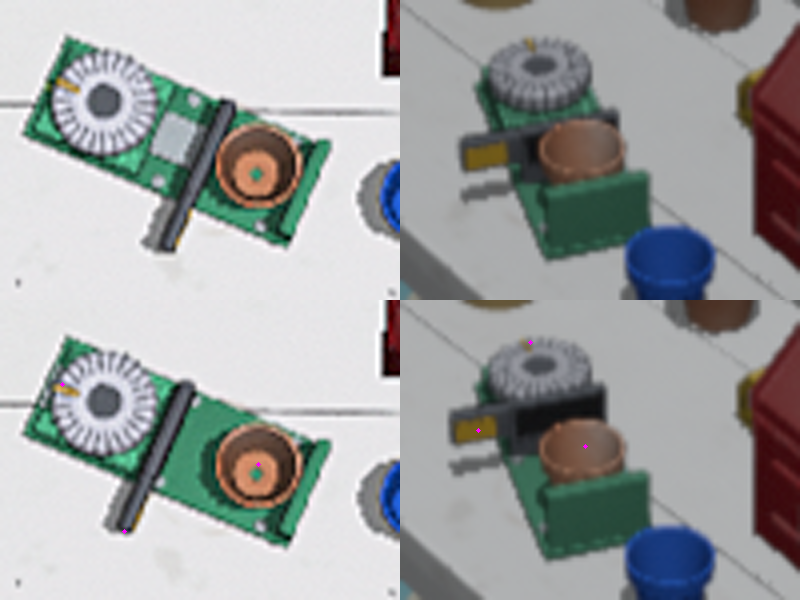

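The before/after crops show the jaw at the back, with the tab end at crop (125,530) on the 40 mm prediction. The stripe is back at +y, the pot and neighbours look unmoved, and the arm is clear. Handing in.

```bash
python3 -c "
from bench import r
print(r.hand_in())"
```

```text
the job is handed in; nothing more can be done
None
```

I turned the locking ring anticlockwise about 2.01 turns (measured from the stripe), then pushed the jaw by its yellow tab to its back stop. The pot looked unmoved in the final pictures, the arm finished clear, and the job was handed in at about 16 s; the hand-in gave no verdict.

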